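# Refit a mould plate by way of the folding peg

## Robot

A 6-joint arm with a two-finger parallel gripper is mounted at the origin on the work surface. World frame = base frame: x ahead of the robot, y to its left, z up, the work surface at z = 0. Lengths are in m, angles in degrees, forces in N, time in s.
With the tool pointing down it reaches from about 0.425 to 0.925 m from the base axis. Payload 12.5 kg.
Tool frame: the origin (TCP) lies midway between the tips of the shut fingers; the grasp point (between the pads) lies 19 mm behind it; z points along the fingers, y is the line along which they close (so a half turn about z gives the same grasp; the last joint's range is limited). The gripper opens to 85 mm and grips with 20 to 120 N. Pads are 22 mm wide; open, the fingers measure 114 mm over their backs; the gripper's body (76 mm by 85 mm) begins 54 mm behind the grasp point. The pads swing forward as they close: fully open they stand 13 mm farther back than shut.
Start: joints at [69.465, 28.126, 89.318, -0, 62.55, -6.05], TCP at [0.156, 0.605, 0.231] pointing down, gripper open.
Joint ranges: [-177.58, 177.58], [-47.91, 125.51], [2.72, 160], [-65.01, 245.01], [3.68, 167.84], [-153.87, 153.87]. Speed limits (degrees/s): [127.2, 127.2, 159.86, 180, 180, 180].

## Interface

Orientations are given as [roll, pitch, yaw] about the fixed x, y, z axes, in that order (R = Rz(yaw) Ry(pitch) Rx(roll)).
In Python, from plant import r, eyes gives the robot as it stands.
- The arm moves only by the tool play_rows, never from a script. Its argument "steps" is one flat list of numbers, 4 for each row, row after row: the shift along the tool's x, y, z in cm, then the turn about the tool's z in degrees. In form: [dx, dy, dz, roll, dx, dy, dz, roll, ...]. A call has 1 to 12 rows; each row is the pose to reach, as a shift and turn from the pose commanded when the call began, along the tool's axes at that moment; what a row does not reach only later rows make up. A row lasts 1/8 s, in which the tool goes at most 62.5 mm and 10.7 degrees, less where a joint would pass 70% of its speed; a pose out of reach is approached as far as the arm can. A call with a gripper value outside its range is refused whole. "fingers" is the finger opening in cm, from 0 to 8.54, set as the call begins (left out, the last holds). The fingers move at their own pace and stop on an object; "squeeze" is the grip in N (left out, the last holds). Time passes only in rows, so rows that repeat a pose let the fingers close. It gives the time, the measured TCP pose, the force, the opening and the grip force at its end, in the units of the state.
- r.state(): the state, without advancing time (a new reading comes with each control period).
- eyes.snapshot(name): name is "scene" or "side" or "wrist"; returns a dict with "pixels" (480x640x3 uint8, red, green, blue), "K" (3x3 intrinsics, pixels), "view" (4x4, takes a point from world to camera coordinates). Camera axes: x right, y up, looking along -z (the intrinsics and any distortion apply to the point x, -y, -z); pixel columns grow to the right and rows downward; lengths in m; the calibration is good to about 2 mm. A picture is of the moment at which its call begins. There is no depth.
- r.hand_in(): hands the job in; it is judged then, once.
The state is a dict: "t": time; "joint_pos": joint angles; "qvel": joint speeds; "joint_torque": joint torques, N m; "tool_pos": TCP position; "tcp_rot": TCP orientation; "contact_force": force on the tool from outside, world axes, zero at the start; "ft_torque": the same for the moment, N m; "gripper_width": opening from 0.0 (shut) to 1.0 (fully open); "finger_force": force on a finger pad.
Only numpy, scipy, OpenCV 4.12 (cv2) and the standard library are available. Lean on these libraries where they do the work, as an engineer would, in place of code of your own. Each camera call takes 0.05 s, during which the arm holds its last target. There are 200 camera calls.

## Task

Flip the folding peg on the yellow post down until it is level, take the blue plate out of the file rack by its side edges, hang it by its window on the peg and let go of it. Then take it again by its faces, lower it upright and fully home into the pocket of the steel mould base between the two brass pillars, and fold the emptied peg back up against the post. Leave the other two plates in the rack and the other loose things on the bench where they are.

Things in the scene. Friction and masses are not known exactly. Their poses are not given: they have to be found in the camera images.
- plate: blue aluminium plate to be moved, upright: 12 thick (its x), 60 wide (y), 130 tall (z), about 0.25 kg, both faces alike. Origin: centre of its underside. It starts in one of the rack's three slots, 12 mm from its neighbours' faces: there it can be taken only by its 12 mm side edges. A window goes through it (see plate_window); above it is a solid strip 38 tall up to the top edge
- plate_window (a point): point in the blue plate's window, 85 above its underside, axes as the plate: here lies the peg's axis when the plate hangs on it. The window is 30 wide, from 56 above the underside to 77 at its sides and 92 in the middle: its roof is an inverted V of 45 degree slopes that centres itself on the peg
- rack: grey fixed file rack, 98 (x) by 84 (y), 28 high; three slots along y, 15 wide and 24 apart in x (at -24, 0, +24), their floor 8 above the bench. Origin: centre of its underside
- plate_a: bare aluminium plate in the rack, same shape as the blue one; to be left there
- plate_b: dark steel-coloured plate in the rack, same shape as the blue one; to be left there
- mould: fixed steel mould base, 110 (x) by 150 (y) by 50 high. Origin: centre of its underside. Pocket for the plate in the middle of its top: 15 (x) by 63 (y), 25 deep, 2 mm chamfer. Two brass pillars, 16 across, 70 tall, stand on its top at y = -49 and +49: no room for fingers at the plate's side edges, its faces are free
- pocket (a point): centre of the pocket's floor, 25 above the bench; axes as the mould base. The plate fits either way round, its underside at this height when fully home
- post: fixed yellow post on a flat foot, 200 high; its upright is 30 deep and 60 wide, front face 14 behind the peg's pivot and facing the post's -x. Foot 110 wide (y), from x = -25 to +65, 12 thick. Origin: on the bench straight below the pivot; y is parallel to the hinge axis
- peg_pivot (a point): hinge axis of the folding peg, 150 above the bench; axes as the post: the peg swings in the plane of x and z, between straight up (folded) and pointing to -x (level)
- flip_peg (a joint): angle of the folding peg: 0 = folded, straight up along the post; 1.57 = flipped down, level, against its stop. It stays where it is left (friction of about 0.06 N m, under 1 N at the knob); starts between 0 and 0.25
- peg_knob (a point): centre of the red ball, 16 across, on the end of the peg, 95 from the pivot. The peg is a 10 mm steel rod. When folded the ball stands 45 above the top of the post and can be pinched from above and led along its arc, turning between the pads
- peg_seat (a point): point on the peg's axis, 55 from the pivot: a good place to hang the plate, its faces square to the peg. Its z axis points along the peg towards the ball
- core: bystander: steel block 50 by 60 with a tapered core pin, 75 high overall, origin under its centre
- insert: bystander: dark low steel insert, 70 by 50 by 30 high, origin under its centre
- mallet: bystander: hammer lying on the right of the bench
- spanner: bystander: steel spanner lying on the left of the bench
- grease: bystander: can, 70 across and 80 high, standing near the robot on the right
There are look-alikes about, which are no part of the job. Of the things like the post, leave any that is pink; of the rest the smaller one is meant. Leave any green look-alike of the plate alone.

How it is judged:
By the outcome, as a careful person would: the job done as asked, in the order asked, and still so for the second after the job is handed in, with the robot touching nothing.
It also fails if it takes over 72 s, if anything falls off the work surface, if the arm or the gripper's body presses on something with over 40 N, if the wrist force passes 120 N, or if a joint passes its speed limit or range.

## Working session

There is one attempt and no reset: what is moved stays moved. The work goes in short steps, Python scripts to look and compute and a tool call to move; the robot and the scene stay as the last step left them, time stands still between calls to the robot, and variables do not carry over. Pictures are saved under pics/ and viewed, at most 10 in all, crops included, and the job is handed in when it is done.

Besides the shell and the picture viewer there is one more tool, called after "Request:" as a command line: name --argument value ..., lists and objects as JSON in quotes. play_rows: Moves the arm, as the interface text tells. Its arguments: {"type":"object","properties":{"steps":{"type":"array","items":{"type":"number"}},"fingers":{"type":"number"},"squeeze":{"type":"number"}},"required":["steps"]}

```bash
mkdir -p pics; ls
python3 - <<'E'
from plant import r, eyes
import cv2,numpy as np
for n in ["scene","side"]:
    s=eyes.snapshot(n); cv2.imwrite(f"pics/{n}0.png",s["pixels"][:,:,::-1]); print(n,s.keys(),s["K"],s["view"])
    np.savez(f"{n}0.npz",**{k:s[k] for k in("pixels","K","view")})
print(r.state())
E
```

```text
pics
scene dict_keys(['pixels', 'K', 'view']) [[438.874071     0.         319.4695525 ]
 [  0.         438.874071   239.14805802]
 [  0.           0.           1.        ]] [[ 0.09493427  0.99545257 -0.00785271 -0.03716023]
 [-0.5216556   0.05646466  0.8512856   0.12583658]
 [ 0.84785784 -0.07671977  0.52464384 -1.82015847]
 [ 0.          0.          0.          1.        ]]
side dict_keys(['pixels', 'K', 'view']) [[501.95115997   0.         313.20344953]
 [  0.         501.95115997 241.36524211]
 [  0.           0.           1.        ]] [[ 0.79686687 -0.60404835  0.01134764 -0.42157687]
 [ 0.43673243  0.58891701  0.68003054 -0.32841262]
 [-0.41745415 -0.53693793  0.73309597 -1.21584408]
 [ 0.          0.          0.          1.        ]]
{'t': 0.1, 'joint_pos': array([ 6.94637146e+01,  2.81612524e+01,  8.93484510e+01,  9.12987768e-04,
        6.25503730e+01, -6.04941329e+00]), 'qvel': array([-0.02705903, -0.10195906, -0.07115006, -0.04123788,  0.04564015,
       -0.07755392]), 'joint_torque': array([ 2.98894258e-03, -6.19446301e+01, -2.62026179e+01, -8.45692966e-05,
        2.88881660e-03,  1.73725738e-05]), 'tool_pos': array([0.15623581, 0.60493261, 0.2307692 ]), 'tcp_rot': array([-1.79940343e+02, -7.13647226e-03,  1.65512703e+02]), 'contact_force': array([-0.47978293, -0.18359683, -0.5291374 ]), 'ft_torque': array([ 0.008349  , -0.00366529, -0.01160252]), 'finger_force': 0.0, 'gripper_width': 1.002776240519856}
```

View pics/scene0.png

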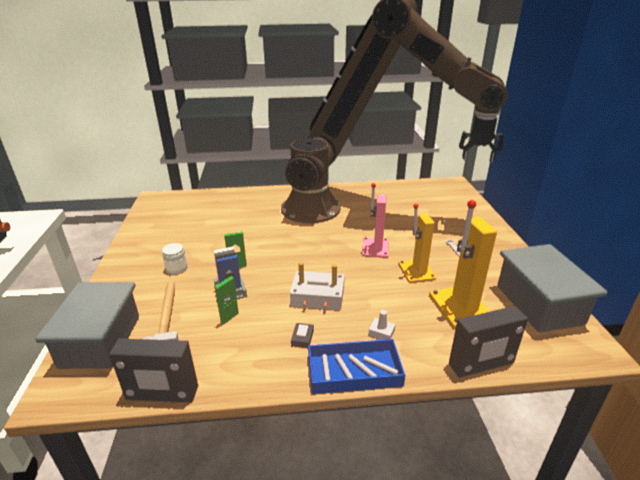

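View pics/side0.png

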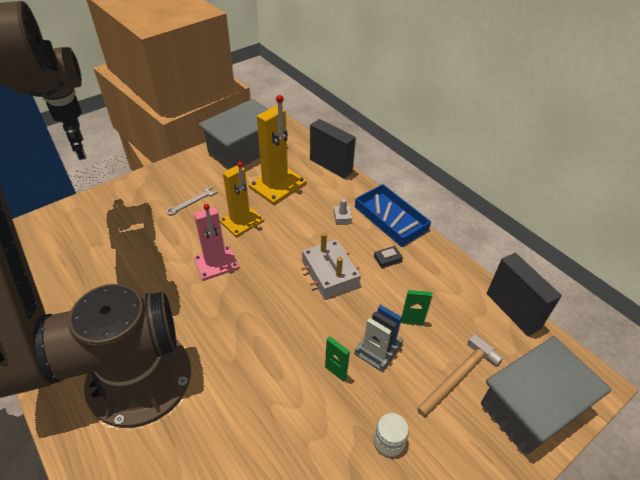

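The pictures show the small yellow post (scene 420,260; side 240,200), the rack with three plates (scene 228,275; side 380,340) with the blue one on the far side, and the mould (scene 318,290; side 330,267). I'll zoom in on these.

Run:
```python
import cv2,numpy as np
a=np.load("scene0.npz")["pixels"][:,:,::-1];b=np.load("side0.npz")["pixels"][:,:,::-1]
def c(im,x,y,w=80,h=60): return cv2.resize(im[y:y+h,x:x+w],(400,300),interpolation=cv2.INTER_CUBIC)
cv2.imwrite("pics/crops0.png",np.vstack([np.hstack([c(a,190,228,120,90),c(a,380,198,120,90)]),np.hstack([c(b,325,285,120,90),c(b,200,150,120,90)])]))
```

```text
(no output)
```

View pics/crops0.png

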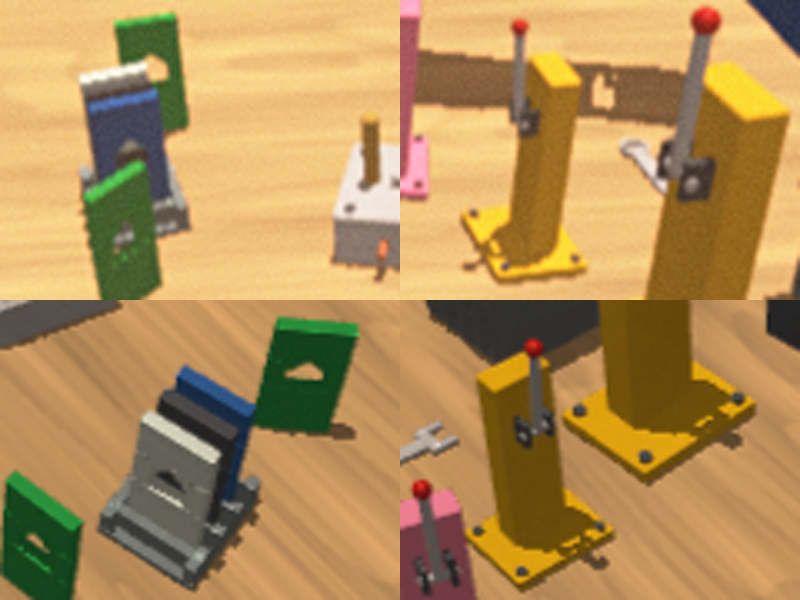

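Blue is in the far slot; the bare and dark plates are nearer the robot. The pegs of both yellow posts stand up. Coarse localisation next.

```bash
cat > h.py <<'E'
import numpy as np,cv2
def load(n): d=np.load(n+".npz"); return d["pixels"],d["K"],d["view"]
def snap(eyes,cam,name):
    s=eyes.snapshot(cam); np.savez(name,**{k:s[k] for k in("pixels","K","view")}); cv2.imwrite(f"pics/{name}.png",s["pixels"][:,:,::-1]); return s["pixels"],s["K"],s["view"]
def ray(K,V,uv):
    p=np.linalg.inv(K)@[uv[0],uv[1],1.]; R=V[:3,:3]; return -R.T@V[:3,3], R.T@[p[0],-p[1],-p[2]]
def onz(K,V,uv,z): c,d=ray(K,V,uv); return c+d*(z-c[2])/d[2]
def proj(K,V,P): p=V[:3,:3]@np.asarray(P,float)+V[:3,3]; q=K@[p[0],-p[1],-p[2]]; return q[:2]/q[2]
def tri(obs):
    A=[];b=[]
    for K,V,uv in obs:
        c,d=ray(K,V,uv); d=d/np.linalg.norm(d); M=np.eye(3)-np.outer(d,d); A.append(M); b.append(M@c)
    P=np.linalg.lstsq(np.vstack(A),np.hstack(b),rcond=None)[0]
    return P,[np.round(proj(K,V,P)-uv,1) for K,V,uv in obs]
def blobs(img,lo,hi,mn=8):
    h=cv2.cvtColor(img,cv2.COLOR_RGB2HSV); m=cv2.inRange(h,lo,hi)
    n,l,s,c=cv2.connectedComponentsWithStats(m); return m,[(s[i].tolist(),c[i].round(2).tolist()) for i in range(1,n) if s[i][4]>=mn]
E
python3 - <<'E'
from h import *
S=load("scene0");D=load("side0")
for n,I in(("scene",S),("side",D)):
    m1,b1=blobs(I[0],(0,180,90),(6,255,255)); m2,b2=blobs(I[0],(174,180,90),(180,255,255)); print(n,"red",b1,b2)
    print("blue",[b for b in blobs(I[0],(105,100,50),(125,255,255),40)[1]])
tl=lambda u,v:(190+.3*u,228+.3*v); tr=lambda u,v:(380+.3*(u-400),198+.3*v); bl=lambda u,v:(325+.3*u,285+.3*(v-300)); br=lambda u,v:(200+.3*(u-400),150+.3*(v-300))
T=lambda a,b:tri([(S[1],S[2],np.array(a)),(D[1],D[2],np.array(b))])
print("knob",T(tr(519,27),br(534,347)))
print("posttop front-left/right etc")
print([onz(S[1],S[2],tr(*p),.2).round(4) for p in[(532,58),(557,90),(580,80),(556,53)]])
print([onz(D[1],D[2],br(*p),.2).round(4) for p in[(478,382),(487,390),(551,362),(537,350)]])
print("foot",[onz(S[1],S[2],tr(*p),.012).round(4) for p in[(461,212),(495,278),(586,265)]],[onz(D[1],D[2],br(*p),.012).round(4) for p in[(467,535),(522,587),(612,527)]])
print("blue top front edge",[onz(S[1],S[2],tl(*p),.138).round(4) for p in[(88,104),(157,93)]],[onz(D[1],D[2],bl(*p),.138).round(4) for p in[(176,375),(187,366),(255,405)]])
E
```

```text
scene red [([372, 184, 3, 3, 8], [373.12, 184.88]), ([468, 200, 8, 8, 49], [471.43, 203.61]), ([414, 204, 4, 4, 12], [415.5, 205.5])] []
blue [([485, 0, 155, 326, 36402], [576.36, 140.68]), ([217, 255, 20, 7, 55], [226.18, 257.93]), ([308, 339, 97, 54, 3411], [353.82, 366.61])]
side red [([276, 95, 7, 7, 36], [279.33, 98.22]), ([237, 162, 6, 5, 22], [239.68, 163.86]), ([204, 204, 5, 6, 23], [205.91, 206.22])] []
blue [([0, 85, 75, 133, 6257], [27.64, 156.1]), ([355, 184, 76, 62, 2110], [392.36, 214.35]), ([378, 305, 24, 40, 253], [390.2, 318.32])]
knob (array([0.48382543, 0.27973497, 0.24491161]), [array([-0.1,  0.1]), array([-0.1, -0.2])])
posttop front-left/right etc
[array([0.4607, 0.3039, 0.2   ]), array([0.5209, 0.3088, 0.2   ]), array([0.5055, 0.3347, 0.2   ]), array([0.4537, 0.3287, 0.2   ])]
[array([0.4467, 0.3176, 0.2   ]), array([0.4475, 0.3039, 0.2   ]), array([0.511 , 0.3036, 0.2   ]), array([0.5099, 0.3249, 0.2   ])]
foot [array([0.4329, 0.2608, 0.012 ]), array([0.5431, 0.2656, 0.012 ]), array([0.5323, 0.3568, 0.012 ])] [array([0.4227, 0.3409, 0.012 ]), array([0.429 , 0.2528, 0.012 ]), array([0.5375, 0.2692, 0.012 ])]
blue top front edge [array([ 0.5434, -0.3114,  0.138 ]), array([ 0.5325, -0.2531,  0.138 ])] [array([ 0.5245, -0.258 ,  0.138 ]), array([ 0.5361, -0.2569,  0.138 ]), array([ 0.5519, -0.3105,  0.138 ])]
```

Knob at z=0.245 and post/plate points agree with the given sizes. Next: wrist camera mounting and coarse poses of mould and green plates.

Run:
```python
from plant import r, eyes
from h import *
W=snap(eyes,"wrist","w0"); st=r.state()
V=W[2]; c=-V[:3,:3].T@V[:3,3]; f=V[:3,:3].T@[0,0,-1.]; up=V[:3,:3].T@[0,1.,0]
yaw=np.radians(st["tcp_rot"][2]); X=np.array([np.cos(yaw),np.sin(yaw),0]);Y=np.array([np.sin(yaw),-np.cos(yaw),0])
d=c-st["tool_pos"]; print("cam in tool",d@X,d@Y,-d[2],"fwd",f@X,f@Y,-f[2],"up",up@X,up@Y,W[1][0])
S=load("scene0");D=load("side0")
T=lambda a,b:tri([(S[1],S[2],np.array(a)),(D[1],D[2],np.array(b))])
# brass pillars
for n,I in(("scene",S),("side",D)):
    y0,y1,x0,x1=(250,310,280,350) if n=="scene" else (225,300,295,365)
    im=I[0].copy(); k=np.zeros_like(im); k[y0:y1,x0:x1]=im[y0:y1,x0:x1]
    print(n,blobs(k,(12,120,40),(28,255,255),15)[1]); print("green",blobs(I[0],(50,120,30),(75,255,255),60)[1])
```

```text
cam in tool 0.07574507273798604 0.0003518063532079665 -0.14233353265080417 fwd -0.30004489578939003 -0.0011924567562776843 0.9539243358661208 up 0.9539250057137815 -0.0007728525108553928 [429.50469945   0.         325.15877991]
scene [([280, 250, 70, 36, 1037], [318.73, 261.45]), ([287, 268, 9, 4, 18], [291.06, 270.17]), ([280, 273, 14, 13, 93], [285.7, 279.3]), ([342, 286, 8, 24, 63], [345.1, 296.68]), ([280, 289, 45, 21, 192], [290.2, 300.27])]
green [([215, 276, 19, 13, 79], [224.15, 282.06])]
side [([295, 225, 70, 75, 2954], [328.55, 256.6]), ([336, 257, 7, 20, 96], [338.6, 266.14])]
green [([401, 290, 32, 35, 729], [415.78, 306.76]), ([325, 337, 25, 44, 691], [336.5, 358.16])]
```

Request:
play_rows --steps '[-5,-3,-13,10,-10,-6,-13,20,-15,-9,-13,30,-20,-12,-13,40,-25,-15,-13,50,-30,-18,-13,60,-35,-21,-13,70,-40,-23.5,-13,70,-40,-23.5,-13,70,-40,-23.5,-13,70]' --fingers 5

```text
t: 1.4
tool_pos: [0.4852, 0.2769, 0.3609]
tcp_rot: [-180.0, 0.0, 95.4]
contact_force: [-0.2, -0.4, -0.5]
gripper_width: 0.587
finger_force: 0.0
```

Run:
```python
from plant import r, eyes
from h import *
W=snap(eyes,"wrist","w1"); st=r.state(); print(st["tool_pos"],st["tcp_rot"])
```

```text
[0.48451582 0.27773025 0.36105545] [-1.79961417e+02 -9.62627808e-03  9.54840583e+01]
```

View pics/w1.png

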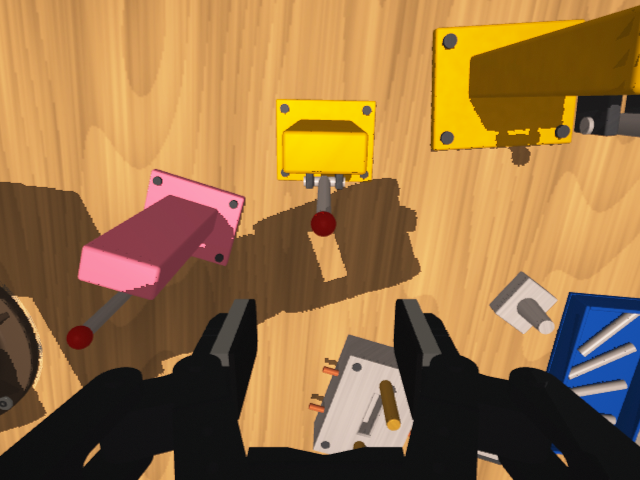

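Wrist view: small post with foot corners (276,99),(376,101), top front edge (283,172)-(367,174), knob at (323,224).

Run:
```python
from h import *
I,K,V=load("w1"); S=load("scene0");D=load("side0")
m,b=blobs(I,(0,180,60),(6,255,255),60); print(b)
P=lambda uv,z:onz(K,V,uv,z).round(4)
f=[P(p,.012) for p in[(276.5,99),(376.5,101)]]; t=[P(p,.2) for p in[(283,172),(367,174)]]
print(f,t)
for a,c in(f,t): d=c-a; print("len",np.linalg.norm(d),"ang",np.degrees(np.arctan2(d[1],d[0])))
k=np.array((323.0,223.8)); print(tri([(K,V,k),(S[1],S[2],np.array((415.6,205.8))),(D[1],D[2],np.array((239.8,164)))]), P(k,.245))
g=cv2.inRange(cv2.cvtColor(I,cv2.COLOR_RGB2HSV),(20,150,60),(32,255,255)); g[:,400:]=0
n,l,s,c=cv2.connectedComponentsWithStats(g); i=1+s[1:,4].argmax(); cn=cv2.findContours((l==i).astype(np.uint8),0,1)[0][0]; print(s[i]); 
# top edge (foot back), image rows
xs=np.arange(282,372); ys=[np.where((l==i)[:,x])[0].min() for x in xs]; q=np.polyfit(xs,ys,1); print("edge slope",q, P((280,np.polyval(q,280)),.012),P((370,np.polyval(q,370)),.012))
```

```text
[([311, 212, 25, 24, 485], [323.01, 223.37]), ([66, 326, 27, 24, 493], [79.17, 337.15])]
[array([0.4257, 0.3493, 0.012 ]), array([0.5346, 0.3575, 0.012 ])] [array([0.4538, 0.3021, 0.2   ]), array([0.5131, 0.3063, 0.2   ])]
len 0.10920828723132685 ang 4.306156595764279
len 0.05944854918330642 ang 4.051283263283182
(array([0.48359024, 0.27981359, 0.24560419]), [array([-1.5, -0.1]), array([0. , 0.2]), array([ 0.2, -0.2])]) [0.4845 0.2797 0.245 ]
[ 276   99  100   83 7264]
edge slope [2.41840556e-02 9.22150169e+01] [0.4295 0.3497 0.012 ] [0.5275 0.3567 0.012 ]
```

Request:
play_rows --steps '[0.2,0,3,1.4,0.2,0,7,1.4,0.2,0,11,1.4,0.2,0,13.5,1.4,0.2,0,13.5,1.4]' --fingers 5

```text
t: 2.08
tool_pos: [0.483, 0.2806, 0.2252]
tcp_rot: [-179.8, 0.0, 94.2]
contact_force: [-0.0, -0.3, 0.2]
gripper_width: 0.585
finger_force: 0.0
```

Request:
play_rows --steps '[0,0,0,0,0,0,0,0,0,0,0,0,0,0,0,0,0,0,0,0]' --fingers 1.2 --squeeze 20

```text
t: 2.7
tool_pos: [0.4838, 0.2797, 0.2276]
tcp_rot: [-180.0, -0.0, 94.1]
contact_force: [-6.0, 0.5, 6.3]
gripper_width: 0.166
finger_force: 19.4
```

Request:
play_rows --steps '[0,0,0,0,0,-0.05,0.3,0,0,-0.05,0.3,0]' --fingers 3

```text
t: 3.08
tool_pos: [0.4841, 0.2795, 0.2232]
tcp_rot: [-180.0, -0.0, 94.1]
contact_force: [0.1, -0.6, 0.3]
gripper_width: 0.348
finger_force: 0.0
```

Request:
play_rows --steps '[0,0,0,0,0,0,0,0,0,0,0,0,0,0,0,0]' --fingers 1.2

```text
t: 3.58
tool_pos: [0.4838, 0.2795, 0.2233]
tcp_rot: [-180.0, 0.0, 94.1]
contact_force: [-4.9, -1.1, 2.6]
gripper_width: 0.169
finger_force: 19.5
```

Request:
play_rows --steps '[-1.0,0,0.2,0,-2.6,0,0.65,0,-4.1,0,1.4,0,-5.4,0,2.4,0,-6.55,0,3.6,0,-7.45,0,5.0,0,-8.1,0,6.5,0,-8.45,0,8.1,0,-8.55,0,9.0,0,-8.55,0,9.6,0,-8.55,0,9.6,0,-8.55,0,9.6,0]'

```text
t: 5.08
tool_pos: [0.4901, 0.1941, 0.1272]
tcp_rot: [-180.0, 0.0, 94.1]
contact_force: [-4.4, -4.0, -0.5]
gripper_width: 0.165
finger_force: 20.3
```

Request:
play_rows --steps '[0,0,0.4,0,0,0,0.4,0]'

```text
t: 5.32
tool_pos: [0.4902, 0.1943, 0.1239]
tcp_rot: [180.0, -0.0, 94.1]
contact_force: [-6.6, -2.5, 6.4]
gripper_width: 0.163
finger_force: 21.1
```

Run:
```python
from plant import r, eyes
from h import *
W=snap(eyes,"wrist","w2");S=snap(eyes,"scene","s2");D=snap(eyes,"side","d2"); st=r.state(); print(st["tool_pos"],st["contact_force"])
a=S[0][190:280,360:480];b=D[0][130:250,190:350]
cv2.imwrite("pics/c2.png",np.hstack([cv2.resize(x[:,:,::-1],(400,300),interpolation=2) for x in(a,b)]))
```

```text
[0.49017006 0.19433065 0.12391669] [-6.15043133 -1.02561999  6.69157585]
```

View pics/c2.png

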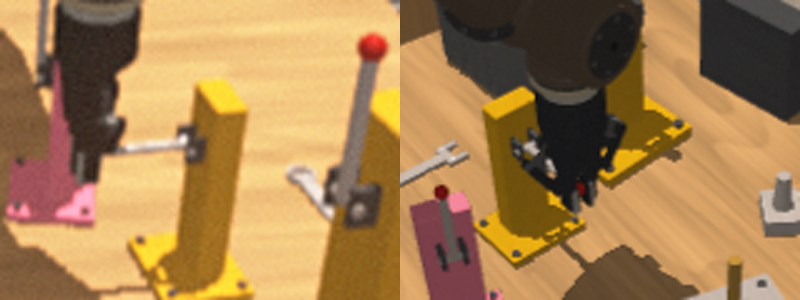

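Peg is level against its stop (6 N). Release, lift, and stop midway to look at the mould.

Request:
play_rows --steps '[0,0,-0.3,0,0,0,-0.3,0,0,0,-4,0,0,0,-9,0,-3,0,-14,10,-8,1,-18.5,20,-13,2,-18.5,30,-18,4,-18.5,40,-21,5,-18.5,40,-21,5,-18.5,40]' --fingers 4

```text
t: 6.72
tool_pos: [0.5559, -0.0134, 0.308]
tcp_rot: [180.0, -0.0, 54.0]
contact_force: [0.7, 0.9, 0.3]
gripper_width: 0.465
finger_force: 0.0
```

Run:
```python
from plant import r, eyes
from h import *
W=snap(eyes,"wrist","w3"); st=r.state(); print(st["tool_pos"],st["tcp_rot"])
S=load("s2");D=load("d2");I,K,V=load("w1")
print("pinkknob",tri([(K,V,np.array((79.2,337.2))),(*load("side0")[1:],np.array((205.9,206.2))),(*S[1:],np.array((373.1,184.9)))]))
# red knob of flipped peg now, from wrist
m,b=blobs(W[0],(0,180,50),(6,255,255),60); print(b,[onz(W[1],W[2],x[1],.15).round(4) for x in b])
```

```text
[ 0.5553909  -0.01219446  0.30806095] [-1.79994694e+02 -1.32812748e-02  5.40261630e+01]
pinkknob (array([0.32534915, 0.18398567, 0.24586655]), [array([-2.5,  0.4]), array([ 0.3, -0.1]), array([0.1, 0.3])])
[([32, 0, 29, 27, 602], [46.01, 12.59])] [array([0.4908, 0.1945, 0.15  ])]
```

View pics/w3.png

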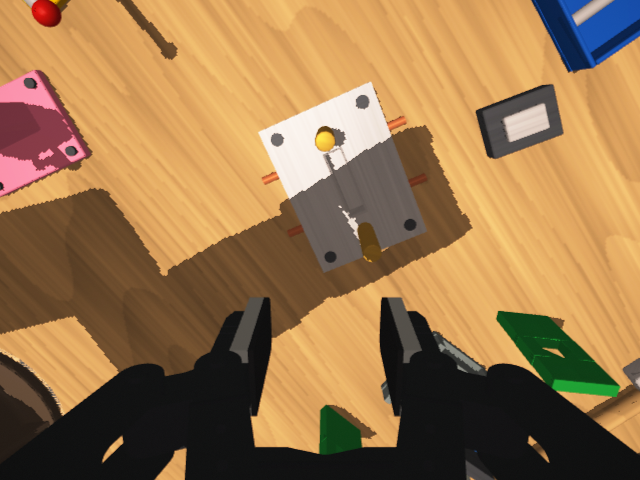

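Mould top corners at (259,131),(372,82),(425,229),(326,271); green plates flank the rack area at bottom right.

Request:
play_rows --steps '[-5,2,-2,10,-10,4,-2,20,-15,6,-2,30,-20,8,-2,41,-25,9.5,-2,41,-27.5,10.5,-2,41,-27.5,10.5,-2,41,-27.5,10.5,-2,41]' --fingers 8.5

```text
t: 7.78
tool_pos: [0.4794, -0.2946, 0.3283]
tcp_rot: [-180.0, -0.0, 13.2]
contact_force: [0.3, 0.2, 0.7]
gripper_width: 0.992
finger_force: 0.0
```

Run:
```python
from plant import r, eyes
from h import *
I,K,V=load("w3")
p=[onz(K,V,c,.05) for c in[(259,131),(372,82),(425,229),(326,271)]]; print("mould",np.round(p,4),"mid",np.mean(p,0).round(4))
for a,b in((0,1),(1,2),(2,3),(3,0)): d=p[b]-p[a]; print(np.linalg.norm(d).round(4),np.degrees(np.arctan2(d[1],d[0])).round(2))
W=snap(eyes,"wrist","w4"); st=r.state(); print(st["tool_pos"],st["tcp_rot"])
```

```text
mould [[ 0.5378  0.0622  0.05  ]
 [ 0.6444  0.0366  0.05  ]
 [ 0.6104 -0.1054  0.05  ]
 [ 0.5066 -0.0843  0.05  ]] mid [ 0.5748 -0.0227  0.05  ]
0.1096 -13.51
0.146 -103.46
0.1059 168.53
0.1498 77.98
[ 0.4795262  -0.29451939  0.32840129] [-1.79993051e+02 -1.66815008e-02  1.32065074e+01]
```

View pics/w4.png

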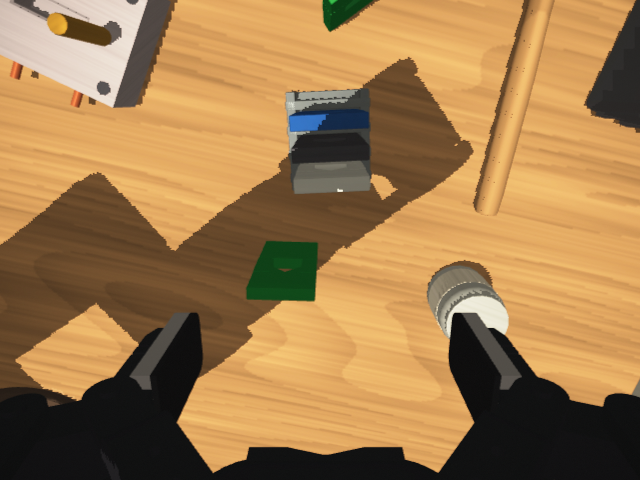

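Blue top strip lies about (290..369, 110..132), dark behind it (bottom ~162), bare at (292..370,190). Pixel profile to find its exact edges.

Run:
```python
from h import *
I,K,V=load("w4")
for x in(300,330,360): print(x,[(y,*I[y,x]) for y in range(86,196,2)])
y=120; print([(x,*I[y,x]) for x in list(range(284,296))+list(range(362,375))])
```

```text
300 [(86, np.uint8(228), np.uint8(171), np.uint8(99)), (88, np.uint8(226), np.uint8(167), np.uint8(97)), (90, np.uint8(230), np.uint8(174), np.uint8(101)), (92, np.uint8(132), np.uint8(124), np.uint8(110)), (94, np.uint8(162), np.uint8(164), np.uint8(153)), (96, np.uint8(161), np.uint8(164), np.uint8(153)), (98, np.uint8(153), np.uint8(155), np.uint8(145)), (100, np.uint8(82), np.uint8(84), np.uint8(77)), (102, np.uint8(167), np.uint8(169), np.uint8(159)), (104, np.uint8(167), np.uint8(170), np.uint8(158)), (106, np.uint8(168), np.uint8(170), np.uint8(159)), (108, np.uint8(165), np.uint8(166), np.uint8(156)), (110, np.uint8(111), np.uint8(114), np.uint8(110)), (112, np.uint8(19), np.uint8(37), np.uint8(63)), (114, np.uint8(23), np.uint8(44), np.uint8(77)), (116, np.uint8(53), np.uint8(114), np.uint8(193)), (118, np.uint8(54), np.uint8(117), np.uint8(196)), (120, np.uint8(55), np.uint8(117), np.uint8(199)), (122, np.uint8(54), np.uint8(118), np.uint8(198)), (124, np.uint8(55), np.uint8(119), np.uint8(199)), (126, np.uint8(54), np.uint8(118), np.uint8(198)), (128, np.uint8(55), np.uint
[... 7697 characters left out ...]
(200)), (295, np.uint8(54), np.uint8(118), np.uint8(199)), (362, np.uint8(21), np.uint8(42), np.uint8(72)), (363, np.uint8(21), np.uint8(42), np.uint8(72)), (364, np.uint8(20), np.uint8(43), np.uint8(73)), (365, np.uint8(20), np.uint8(43), np.uint8(73)), (366, np.uint8(21), np.uint8(43), np.uint8(73)), (367, np.uint8(21), np.uint8(43), np.uint8(73)), (368, np.uint8(37), np.uint8(48), np.uint8(66)), (369, np.uint8(78), np.uint8(64), np.uint8(51)), (370, np.uint8(108), np.uint8(75), np.uint8(45)), (371, np.uint8(107), np.uint8(75), np.uint8(44)), (372, np.uint8(108), np.uint8(76), np.uint8(45)), (373, np.uint8(110), np.uint8(78), np.uint8(45)), (374, np.uint8(111), np.uint8(78), np.uint8(45))]
```

Run:
```python
from h import *
from plant import r
I,K,V=load("w4"); st=r.state()
P=lambda u,v:onz(K,V,(u,v),.138)
l0,l1=P(300,131),P(360,128.7); u0,u1=P(300,115),P(360,112.5); e0,e1=P(289,123.2),P(368.5,120.6)
for a,b in((l0,l1),(u0,u1),(e0,e1)): d=b-a; print("ang",np.degrees(np.arctan2(d[1],d[0])),"len",np.linalg.norm(d[:2]))
print("thick",np.linalg.norm((l0+l1-u0-u1)/2)); c=(e0+e1)/2; c2=(l0+l1+u0+u1)/4; print(c,c2)
a=np.radians(np.degrees(np.arctan2(*(e1-e0)[1::-1]))); yaw=np.radians(st["tcp_rot"][2]); X=np.array([np.cos(yaw),np.sin(yaw)]);Y=np.array([np.sin(yaw),-np.cos(yaw)])
d=c[:2]-st["tool_pos"][:2]; print("shift cm",d@X*100,d@Y*100,"z",st["tool_pos"][2],st["tcp_rot"][2])
# green plates top (approx) 
print(onz(K,V,(283,242),.13),onz(K,V,(283,300),.13),onz(K,V,(330,30),.0))
```

```text
ang -74.66396382643693 len 0.0452660943001132
ang -74.5033843734749 len 0.044780073358384125
ang -74.98732786333211 len 0.059646090384725375
thick 0.01168566580220725
[ 0.54063583 -0.28335481  0.138     ] [ 0.54089146 -0.28426572  0.138     ]
shift cm 6.204414111460258 0.30918854197880374 z 0.3284012870318737 13.206507388022414
[ 0.43701018 -0.26872278  0.13      ] [ 0.38470238 -0.27937567  0.13      ] [ 6.21336835e-01 -2.66660878e-01 -5.55111512e-17]
```

Request:
play_rows --steps '[3,0.1,0,-2,6.2,0.3,4,-2,6.2,0.3,9,-2,6.2,0.3,14,-2,6.2,0.3,18,-2,6.2,0.3,21,-2,6.2,0.3,23.4,-2,6.2,0.3,23.4,-2]' --fingers 8.5

```text
t: 8.82
tool_pos: [0.54, -0.2832, 0.093]
tcp_rot: [-179.9, 0.1, 15.2]
contact_force: [-0.2, 0.4, -0.3]
gripper_width: 0.996
finger_force: 0.0
```

Request:
play_rows --steps '[0,0,0,0,0,0,0,0,0,0,0,0,0,0,0,0,0,0,0,0,0,0,0,0]' --fingers 5 --squeeze 40

```text
t: 9.57
tool_pos: [0.5406, -0.2846, 0.0958]
tcp_rot: [179.9, -0.1, 15.1]
contact_force: [0.1, 3.2, 6.9]
gripper_width: 0.697
finger_force: 43.0
```

Request:
play_rows --steps '[0,0,-1,0,0,0,-3,0,0,0,-5,0,0,0,-8,0,0,0,-11,0,0,0,-14,0,0,0,-17,0,0,0,-17,0]'

```text
t: 10.58
tool_pos: [0.5405, -0.2852, 0.2668]
tcp_rot: [179.8, -0.2, 15.1]
contact_force: [-0.6, -0.4, -2.7]
gripper_width: 0.693
finger_force: 44.6
```

Run:
```python
from plant import r, eyes
from h import *
W=snap(eyes,"wrist","w5");D=snap(eyes,"side","d5"); st=r.state(); print(st["tool_pos"],st["tcp_rot"],st["contact_force"])
cv2.imwrite("pics/c5.png",np.hstack([cv2.resize(W[0][:,:,::-1],(400,300)),cv2.resize(D[0][200:380,280:520,::-1],(400,300),interpolation=2)]))
```

```text
[ 0.53971398 -0.28465265  0.26372282] [-1.79974660e+02  2.25487808e-02  1.51120545e+01] [-0.33942034  0.24569543 -2.82759493]
```

View pics/c5.png

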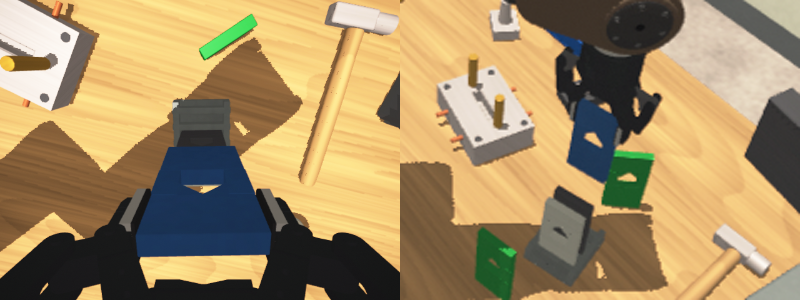

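Plate is held upright; the two other plates sit undisturbed in the rack. Measure in-hand height from the wrist image (edges at rows ~235 and ~376).

Run:
```python
from h import *
I,K,V=load("w5"); tp=np.array([.53971,-.28465,.26372]); y=np.radians(15.11); X=np.array([np.cos(y),np.sin(y),0])
for x in(275,380):
    col=I[:,x].astype(int); b=col[:,2]; print(x,"bottom edge",[(r,*col[r]) for r in range(228,244,2)],"top",[(r,*col[r]) for r in range(366,418,4)])
def onface(uv,off): c,d=ray(K,V,uv); t=((tp+X*off-c)@X)/(d@X); return c+d*t
for rr in(234,236,238,372,374,376,378): print(rr,onface((325,rr),.006)[2]-tp[2])
```

```text
275 bottom edge [(228, np.int64(131), np.int64(94), np.int64(56)), (230, np.int64(135), np.int64(96), np.int64(57)), (232, np.int64(141), np.int64(100), np.int64(60)), (234, np.int64(126), np.int64(93), np.int64(65)), (236, np.int64(26), np.int64(50), np.int64(82)), (238, np.int64(26), np.int64(50), np.int64(82)), (240, np.int64(26), np.int64(49), np.int64(83)), (242, np.int64(24), np.int64(49), np.int64(82))] top [(366, np.int64(25), np.int64(50), np.int64(83)), (370, np.int64(25), np.int64(50), np.int64(85)), (374, np.int64(27), np.int64(52), np.int64(88)), (378, np.int64(29), np.int64(56), np.int64(96)), (382, np.int64(28), np.int64(56), np.int64(95)), (386, np.int64(27), np.int64(54), np.int64(93)), (390, np.int64(27), np.int64(54), np.int64(93)), (394, np.int64(28), np.int64(55), np.int64(93)), (398, np.int64(28), np.int64(55), np.int64(93)), (402, np.int64(27), np.int64(54), np.int64(93)), (406, np.int64(28), np.int64(57), np.int64(93)), (410, np.int64(167), np.int64(132), np.int64(108)), (414, np.int64(252), np.int64(224), np.int64(138))]
380 bottom edge [(228, np.int64(140), 
[... 501 characters left out ...]
28), np.int64(53), np.int64(89)), (378, np.int64(28), np.int64(53), np.int64(90)), (382, np.int64(28), np.int64(53), np.int64(90)), (386, np.int64(28), np.int64(52), np.int64(90)), (390, np.int64(27), np.int64(53), np.int64(91)), (394, np.int64(28), np.int64(53), np.int64(91)), (398, np.int64(28), np.int64(52), np.int64(91)), (402, np.int64(28), np.int64(53), np.int64(91)), (406, np.int64(28), np.int64(52), np.int64(91)), (410, np.int64(250), np.int64(216), np.int64(134)), (414, np.int64(253), np.int64(227), np.int64(141))]
234 -0.08772465338277405
236 -0.08392516958355473
238 -0.08023688283055908
372 0.042716213469209785
374 0.04363604766862356
376 0.04454248666537036
378 0.0454358209483266
```

Request:
play_rows --steps '[1,-3,-1,-8,2,-8,-1,-18,3,-13,-1,-28,4,-18,-1,-38,5,-23,-1,-48,6,-28,-1,-58,7,-33,-1,-68,7.2,-38,-1,-79,7.2,-42,-1,-79,7.2,-44.1,-1,-79,7.2,-44.1,-1,-79,7.2,-44.1,-1,-79]'

```text
t: 12.18
tool_pos: [0.4946, 0.1592, 0.2735]
tcp_rot: [-179.9, 0.0, 94.1]
contact_force: [0.2, 0.1, -2.4]
gripper_width: 0.7
finger_force: 44.8
```

Run:
```python
from plant import r, eyes
from h import *
W=snap(eyes,"wrist","w6"); st=r.state(); print(st["tool_pos"],st["tcp_rot"])
m,b=blobs(W[0],(0,180,50),(6,255,255),60); print(b,[onz(W[1],W[2],x[1],.15).round(4) for x in b])
# peg rod mid near pivot: gray row scan
yaw=np.radians(st["tcp_rot"][2]); X=np.array([np.cos(yaw),np.sin(yaw)]);Y=np.array([np.sin(yaw),-np.cos(yaw)])
for P in((.4939,.1597),(.4885,.2345)): d=np.array(P)-st["tool_pos"][:2]; print(d@X*100,d@Y*100)
for z,P in((.15,(.4846,.2894)),(.15,(.491,.1945))): print(proj(W[1],W[2],(*P,z)))
```

```text
[0.49470867 0.15900647 0.27369001] [-1.79944526e+02  1.06171121e-02  9.40787942e+01]
[([310, 161, 25, 22, 451], [321.96, 170.35])] [array([0.4909, 0.1941, 0.15  ])]
0.07492935773515057 -0.07572946727171438
7.574393107583588 -0.08232224431868258
[322.67382816  -2.32846366]
[322.19599351 169.70028708]
```

View pics/w6.png

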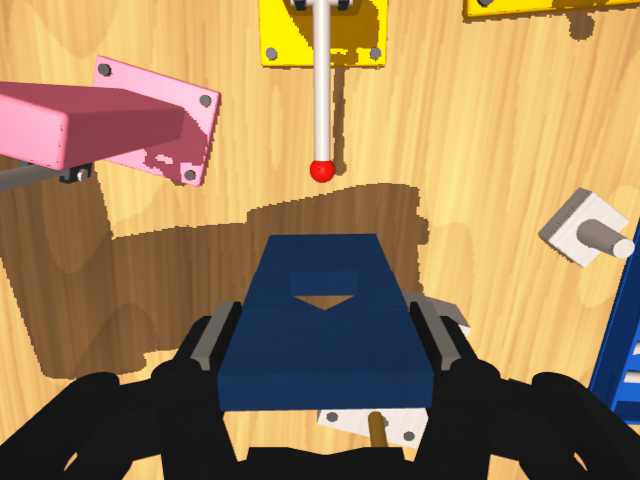

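Request:
play_rows --steps '[0,-0.1,3,0,0,-0.1,6,0,0,-0.1,9,0,0,-0.1,10.8,0,0,-0.1,10.8,0,0,-0.1,10.8,0]'

```text
t: 12.98
tool_pos: [0.4941, 0.1593, 0.1669]
tcp_rot: [180.0, -0.0, 94.1]
contact_force: [-0.2, 0.2, -1.4]
gripper_width: 0.697
finger_force: 44.8
```

Request:
play_rows --steps '[1,0,0,0,2,0,0,0,3,0,0,0,4,0,0,0,5,0,0,0,6,0,0,0,7,0,0,0,7.6,0,0,0,7.6,0,0,0]'

```text
t: 14.1
tool_pos: [0.4881, 0.2358, 0.1663]
tcp_rot: [180.0, -0.0, 94.1]
contact_force: [-0.7, -0.0, -2.3]
gripper_width: 0.699
finger_force: 44.9
```

Request:
play_rows --steps '[0,0,0.4,0,0,0,0.8,0,0,0,1.2,0,0,0,1.4,0,0,0,1.4,0]'

```text
t: 14.72
tool_pos: [0.4882, 0.2353, 0.153]
tcp_rot: [180.0, -0.0, 94.1]
contact_force: [-3.1, -1.8, 6.8]
gripper_width: 0.691
finger_force: 46.2
```

Run:
```python
from plant import r, eyes
from h import *
S=snap(eyes,"scene","s7");W=snap(eyes,"wrist","w7");D=snap(eyes,"side","d7"); st=r.state(); print(st["tool_pos"],st["contact_force"])
```

```text
[0.48812385 0.23529778 0.15295   ] [-3.67564068 -2.3526018   6.3762089 ]
```

Seated (force swung from −2.3 to +6.8 N). Let go.

Request:
play_rows --steps '[0,0,-0.1,0,0,0,-0.1,0,0,0,-0.1,0,0,0,-0.1,0,0,0,-0.1,0,0,0,-0.1,0]' --fingers 8.5

```text
t: 15.62
tool_pos: [0.4882, 0.2354, 0.1533]
tcp_rot: [180.0, -0.0, 94.1]
contact_force: [0.1, -0.3, -0.1]
gripper_width: 0.996
finger_force: 0.0
```

Request:
play_rows --steps '[0,0,-1,0,0,0,-3,0,0,0,-6,0,0,0,-10,0,0,0,-14,0,0,0,-14,0,0,0,-14,0]'

```text
t: 16.5
tool_pos: [0.4879, 0.2353, 0.2932]
tcp_rot: [-180.0, -0.0, 94.1]
contact_force: [0.6, -0.3, 0.2]
gripper_width: 0.991
finger_force: 0.0
```

Run:
```python
from plant import r, eyes
from h import *
S=snap(eyes,"scene","s8");W=snap(eyes,"wrist","w8");D=snap(eyes,"side","d8"); st=r.state(); print(st["tool_pos"],st["tcp_rot"],st["contact_force"])
W=W[0][:,:,::-1]; top=np.hstack([cv2.resize(S[0][190:280,360:480,::-1],(400,300),interpolation=2),cv2.resize(D[0][130:250,190:350,::-1],(400,300),interpolation=2)])
bot=np.hstack([cv2.resize(W,(400,300)),cv2.resize(W[240:480,160:480],(400,300))])
cv2.imwrite("pics/c8.png",np.vstack([top,bot]))
```

```text
[0.48791316 0.23531778 0.29243545] [-1.79907451e+02  1.90873958e-02  9.41120148e+01] [ 0.66004656  1.16206732 -0.03027759]
```

View pics/c8.png

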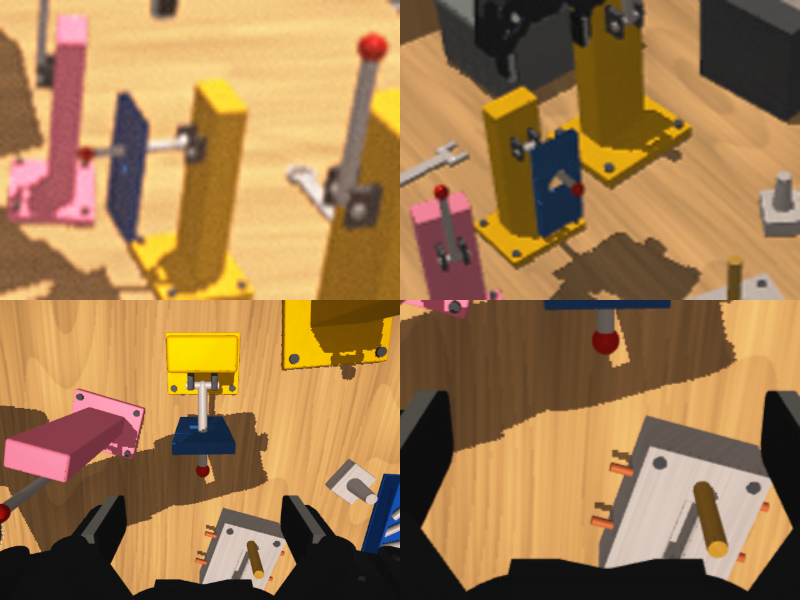

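The blue plate hangs freely on the level peg (wrist pixels about (275..378,190..248)). Next a straight look at the mould for the insertion.

Request:
play_rows --steps '[-6,1,0,5,-12,2,0,10,-18,3,0,15,-24,4,0,17,-30,5,0,17,-32,5,0,17,-32,5,0,17,-32,5,0,17]' --fingers 8.5

```text
t: 17.65
tool_pos: [0.5608, -0.079, 0.293]
tcp_rot: [-180.0, -0.0, 77.2]
contact_force: [0.7, 0.2, 0.3]
gripper_width: 0.998
finger_force: 0.0
```

Run:
```python
from plant import r, eyes
from h import *
W=snap(eyes,"wrist","w9"); st=r.state(); print(st["tool_pos"],st["tcp_rot"])
I,K,V=W
# top surface: bright low-saturation region(s); print corners of hull
h=cv2.cvtColor(I,cv2.COLOR_RGB2HSV); m=((h[:,:,1]<60)&(h[:,:,2]>60)).astype(np.uint8)
c0=proj(K,V,(.575,-.023,.05)); print("centre px",c0)
n,l,s,c=cv2.connectedComponentsWithStats(m)
for i in range(1,n):
    if s[i,4]>300: print(s[i],c[i].round(1),I[l==i].mean(0).round())
for z,name in((.05,"corner"),):
    for a,b in((-1,-1),(-1,1),(1,1),(1,-1)):
        t=np.radians(-13); x,y=a*.055,b*.075; print(name,proj(K,V,(.575+x*np.cos(t)-y*np.sin(t),-.023+x*np.sin(t)+y*np.cos(t),z)).round(1))
for rr in range(int(c0[1])-40,int(c0[1])+41,20): print(rr,"".join(f"{v//10:x}" if v<160 else "F" for v in h[rr,int(c0[0])-130:int(c0[0])+130:2,2]), int(c0[0])-130)
# hanging plate in w8
I,K,V=load("w8"); 
for x in(290,326,362): print(x,[(y,int(I[y,x,2])) for y in range(184,254,2)])
for y in (236,242): print(y,[(x,*map(int,I[y,x])) for x in list(range(270,282))+list(range(370,384))])
```

```text
[ 0.56080406 -0.07880956  0.29322514] [-1.79978112e+02 -1.30338492e-02  7.71959744e+01]
centre px [325.89129368 123.22506049]
[599   0  41  34 605] [618.7  15. ] [176. 161. 152.]
[  257    29   135   179 21180] [324.3 114.5] [214. 204. 197.]
[600  50  40  22 519] [620.   60.2] [182. 165. 156.]
[ 475  114   80   55 3767] [514.3 140.9] [122. 113. 109.]
[ 130  313   59   77 1265] [157.  350.8] [81. 77. 71.]
[ 462  313   60   77 1236] [493.6 350.9] [81. 77. 71.]
[ 274  318  110  136 5724] [322.1 380.1] [110. 110. 101.]
corner [265.9 207. ]
corner [258.9  28.2]
corner [393.5  28.7]
corner [385.2 207.4]
83 FFFFFFFFFFFFFFFFFFFFFFFFFFFFFFFFFFFFFFFFFFFFFFFFFFFFFFFFFFFFFFFFFFFFFFFFFFFFFFFFFFFFFFFFFFFFFFFFFFFFFFFFFFFFFFFFFFFFFFFFFFFFFFFFFF 195
103 FFFFFFFFFFFFFFFFFFFFFFFFFFFFFFFFFFFFFFFFFFFFFFFFFFFFFFFFFFFFfaaFFFFFFFFFFFFFFFFFFFFFFFFFFFFFFFFFFFFFFFFFFFFFFFFFFFFFFFFFFFFFFFFFFF 195
123 FFFFFFFFFFFFFFFFFFFFFFFFFFFFFFFFFFFFFFFFFFFFFFFFFFFFFFFFFFFFfaaFFFFFFFFFFFFFFFFFFFFFFFFFFFFFFFFFFFFFFFFFFFFFFFFFFFFFFFFFFFFFFFFFFF 195
143 FFFFFFFFFFFFFFFFFFFFFFFFFFFFFFFFFFFFFFFFFFFFFFFFFFFFFFFFFFFFFafFFFFFFFFFFFF
[... 1694 characters left out ...]
74, 20, 40, 69), (375, 19, 40, 69), (376, 49, 50, 63), (377, 95, 70, 47), (378, 114, 80, 47), (379, 112, 78, 46), (380, 113, 78, 46), (381, 115, 80, 46), (382, 117, 82, 48), (383, 115, 81, 47)]
242 [(270, 100, 70, 40), (271, 99, 69, 41), (272, 98, 68, 40), (273, 96, 67, 40), (274, 86, 63, 40), (275, 58, 51, 53), (276, 19, 40, 69), (277, 20, 41, 71), (278, 20, 41, 71), (279, 20, 41, 70), (280, 19, 41, 71), (281, 19, 41, 70), (370, 20, 41, 69), (371, 21, 41, 69), (372, 20, 41, 70), (373, 20, 41, 70), (374, 20, 40, 70), (375, 19, 40, 68), (376, 65, 55, 61), (377, 114, 79, 46), (378, 113, 79, 46), (379, 111, 77, 45), (380, 114, 81, 47), (381, 115, 82, 47), (382, 115, 82, 48), (383, 113, 80, 47)]
```

Run:
```python
from h import *
I,K,V=load("w9"); g=I.sum(2)//3
for rr in(95,123,150): print(rr,[int(v) for v in g[rr,304:348]])
print("col325",[(y,int(g[y,325])) for y in range(60,190,2)])
h=cv2.cvtColor(I,cv2.COLOR_RGB2HSV); m=((h[:,:,1]<60)&(h[:,:,2]>60)).astype(np.uint8); n,l,s,c=cv2.connectedComponentsWithStats(m)
i=l[80,280]; M=(l==i).astype(np.uint8)
# edge fits: left/right by rows, bottom/top by columns
rows=np.arange(45,195); L=[np.where(M[r])[0].min() for r in rows]; R=[np.where(M[r])[0].max()+1 for r in rows]
cols=np.arange(275,376); T=[np.where(M[:,x])[0].min() for x in cols]; B=[np.where(M[:,x])[0].max()+1 for x in cols]
def fit(t,v):
    t=np.array(t);v=np.array(v,float)
    for _ in range(5): q=np.polyfit(t,v,1); e=abs(v-np.polyval(q,t)); k=e<max(1,2*np.median(e)); t,v=t[k],v[k]
    return q,len(t)
(l_,nl),(r_,nr),(t_,nt),(b_,nb)=fit(rows,L),fit(rows,R),fit(cols,T),fit(cols,B); print(l_,nl,r_,nr,t_,nt,b_,nb)
def X(v,hq): # x=v0*y+v1 ; y=h0*x+h1
    y=(hq[0]*v[1]+hq[1])/(1-hq[0]*v[0]); return (np.polyval(v,y),y)
C=[onz(K,V,X(v,q),.05) for v,q in((l_,t_),(r_,t_),(r_,b_),(l_,b_))]; print(np.round(C,4),np.mean(C,0))
for a,b in((0,1),(1,2),(2,3),(3,0)): d=C[b]-C[a]; print(np.linalg.norm(d).round(4),np.degrees(np.arctan2(d[1],d[0])).round(2))
I,K,V=load("w8"); P=lambda u,v,z=.195:onz(K,V,(u,v),z)
a,b=P(290,247.5),P(362,246.5); print("hang lower edge ang",np.degrees(np.arctan2(*(b-a)[1::-1])))
a,b=P(275,237),P(376.3,237); print("width",np.linalg.norm(b-a)); print("centre",(P(290,247.5)+P(362,246.5)+P(290,227.7)+P(362,227))/4,(P(275,237)+P(376.3,237))/2, "thick",P(326,227.3)-P(326,247))
```

```text
95 [241, 240, 240, 240, 239, 239, 240, 239, 239, 219, 122, 139, 99, 97, 120, 153, 201, 243, 243, 243, 243, 243, 242, 242, 240, 240, 241, 240, 225, 165, 181, 202, 232, 236, 237, 238, 236, 236, 237, 239, 238, 235, 232, 232]
123 [239, 239, 238, 238, 237, 237, 237, 237, 236, 224, 165, 144, 109, 96, 97, 96, 177, 240, 241, 241, 241, 241, 240, 240, 239, 238, 238, 238, 221, 165, 184, 207, 235, 233, 235, 235, 234, 234, 235, 236, 235, 231, 228, 231]
150 [236, 236, 236, 236, 236, 235, 235, 235, 233, 224, 186, 149, 121, 91, 95, 94, 171, 237, 237, 238, 237, 237, 237, 237, 236, 235, 235, 233, 219, 178, 190, 213, 232, 230, 231, 231, 231, 230, 232, 234, 230, 227, 226, 230]
col325 [(60, 170), (62, 167), (64, 160), (66, 104), (68, 53), (70, 53), (72, 59), (74, 94), (76, 115), (78, 240), (80, 240), (82, 235), (84, 163), (86, 83), (88, 97), (90, 243), (92, 243), (94, 243), (96, 243), (98, 242), (100, 242), (102, 242), (104, 242), (106, 242), (108, 242), (110, 241), (112, 241), (114, 241), (116, 241), (118, 241), (120, 241), (122, 241), (124, 240), (126, 240), (128, 240), (130, 240), (132, 240), (134, 239), (136, 239), (138, 239), (140, 238), (142, 238), (144, 238), (146, 238), (148, 237), (150, 237), (152, 237), (154, 236), (156, 225), (158, 90), (160, 158), (162, 203), (164, 234), (166, 233), (168, 233), (170, 229), (172, 63), (174, 57), (176, 57), (178, 56), (180, 57), (182, 57), (184, 55), (186, 65), (188, 68)]
[4.92288546e-02 2.55703819e+02] 150 [-4.36001600e-02  3.93210219e+02] 150 [3.14502038e-03 2.80372743e+01] 101 [1.68899243e-03 2.07342167e+02] 101
[[ 0.5367  0.0623  0.05  ]
 [ 0.6441  0.0376  0.05  ]
 [ 0.6106 -0.1088  0.05  ]
 [ 0.5043 -0.0844  0.05  ]] [ 0.57395159 -0.02332108  0.05      ]
0.1102 -12.99
0.1501 -102.88
0.109 167.1
0.1503 77.56
hang lower edge ang 5.005617686116043
width 0.05945023747402111
centre [0.48919664 0.2351905  0.195     ] [0.4889849 0.2353272 0.195    ] thick [-0.0008831   0.01210902  0.        ]
```

Request:
play_rows --steps '[5,-2.4,0,10,10,-4.8,0,20,15,-7.2,0,30,20,-9.6,0,40,25,-12,0,50,29,-14,0,60,29,-14,0,70,29,-14,0,73,29,-14,0,73,29,-14,0,73]' --fingers 4.5

```text
t: 18.95
tool_pos: [0.4888, 0.2342, 0.2934]
tcp_rot: [-180.0, -0.0, 4.2]
contact_force: [0.1, 0.3, 1.2]
gripper_width: 0.527
finger_force: 0.0
```

Run:
```python
from plant import r, eyes
from h import *
I,K,V=W=snap(eyes,"wrist","w10"); st=r.state(); tp=st["tool_pos"]; print(tp,st["tcp_rot"])
yaw=np.radians(st["tcp_rot"][2]); X=np.array([np.cos(yaw),np.sin(yaw)]);Y=np.array([np.sin(yaw),-np.cos(yaw)])
d=np.array((.489,.2353))-tp[:2]; print("to plate",d@X*100,d@Y*100)
h=cv2.cvtColor(I,cv2.COLOR_RGB2HSV); m=cv2.inRange(h,(100,120,20),(125,255,255)); n,l,s,c=cv2.connectedComponentsWithStats(m)
for i in range(1,n):
    if s[i,4]>300: print(s[i],c[i].round(1))
for p in((.03,0),(-.03,0)): q=np.array((.489,.2353))+p[0]*np.array((.9974,.0715)); print("predicted top edge ends",proj(K,V,(*q,.195)))
```

```text
[0.48898674 0.23403854 0.29339267] [-1.79992353e+02 -9.31269917e-03  4.20402055e+00]
to plate 0.010569541158037474 -0.12570956864185145
[ 314  163   20  122 2218] [323.9 224.7]
predicted top edge ends [323.08131776 187.82502323]
predicted top edge ends [322.95578527 284.89987668]
```

Request:
play_rows --steps '[0,-0.1,4,0,0,-0.1,8,0,0,-0.1,11,0,0,-0.1,13,0,0,-0.1,13,0,0,-0.1,13,0]'

```text
t: 19.75
tool_pos: [0.4895, 0.2349, 0.1641]
tcp_rot: [-180.0, -0.1, 4.1]
contact_force: [0.4, -0.4, -0.0]
gripper_width: 0.528
finger_force: 0.0
```

Request:
play_rows --steps '[0,0,0,0,0,0,0,0,0,0,0,0,0,0,0,0,0,0,0,0,0,0,0,0]' --fingers 0.6 --squeeze 40

```text
t: 20.5
tool_pos: [0.4894, 0.2348, 0.164]
tcp_rot: [-180.0, -0.1, 4.1]
contact_force: [-1.2, -1.5, 7.6]
gripper_width: 0.132
finger_force: 43.8
```

Request:
play_rows --steps '[0,0,-0.5,0,0,0,-1.0,0,0,0,-1.3,0,0,0,-1.3,0]'

```text
t: 21.0
tool_pos: [0.4892, 0.2348, 0.1765]
tcp_rot: [-180.0, -0.0, 4.1]
contact_force: [0.4, -0.1, -2.8]
gripper_width: 0.138
finger_force: 42.5
```

Request:
play_rows --steps '[0,1,0,0,0,2,0,0,0,3,0,0,0,4,0,0,0,5,0,0,0,6,0,0,0,7,0,0,0,8,0,0,0,8,0,0]'

```text
t: 22.12
tool_pos: [0.495, 0.1543, 0.1763]
tcp_rot: [-180.0, 0.0, 4.1]
contact_force: [-0.6, -0.6, -3.4]
gripper_width: 0.133
finger_force: 42.5
```

Request:
play_rows --steps '[0,2,-3,0,0,4,-8,0,2,7,-8,-10,4,11,-8,-20,6,15,-8,-30,6.6,18.3,-8,-40,6.6,18.3,-8,-50,6.6,18.3,-8,-60,6.6,18.3,-8,-70,6.6,18.3,-8,-73.1,6.6,18.3,-8,-73.1,6.6,18.3,-8,-73.1]'

```text
t: 23.62
tool_pos: [0.5738, -0.0227, 0.2562]
tcp_rot: [-180.0, -0.0, 77.2]
contact_force: [-0.1, -0.8, -2.1]
gripper_width: 0.135
finger_force: 42.4
```

Run:
```python
from plant import r, eyes
from h import *
I,K,V=W=snap(eyes,"wrist","w11"); D=snap(eyes,"side","d11"); S=snap(eyes,"scene","s11"); st=r.state(); tp=st["tool_pos"]; print(tp,st["tcp_rot"])
yaw=np.radians(st["tcp_rot"][2]); X=np.array([np.cos(yaw),np.sin(yaw),0]);Y=np.array([np.sin(yaw),-np.cos(yaw),0])
d=np.array((.57395,-.0233,0))-tp; print("to pocket",d@X*100,d@Y*100)
h=cv2.cvtColor(I,cv2.COLOR_RGB2HSV); m=cv2.inRange(h,(100,120,20),(125,255,255)); n,l,s,c=cv2.connectedComponentsWithStats(m)
for i in range(1,n):
    if s[i,4]>300:
        print(s[i],c[i].round(1)); 
        for rr in range(s[i,1],s[i,1]+s[i,3],10): q=np.where(l[rr]==i)[0]; print(rr,q.min(),q.max(),end="; ")
print()
for hz in(.031,-.099):
  for sy in(-.006,.006): print("pred near edge",hz,sy,proj(K,V,tp+X*.03+Y*sy+[0,0,hz]).round(1))
print("far top",[proj(K,V,tp-X*.03+Y*sy+[0,0,.031]).round(1) for sy in(-.006,.006)])
for n,A in(("side",D),("scene",S)):
  print(n,[proj(A[1],A[2],tp+X*a+[0,0,b]).round(1).tolist() for a,b in((.03,.031),(-.03,.031),(-.03,-.099),(.03,-.099))])
  hh=cv2.cvtColor(A[0],cv2.COLOR_RGB2HSV); m=cv2.inRange(hh,(100,110,30),(125,255,255)); u=proj(A[1],A[2],tp-[0,0,.04]).astype(int); z=np.zeros_like(m); z[u[1]-50:u[1]+50,u[0]-40:u[0]+40]=m[u[1]-50:u[1]+50,u[0]-40:u[0]+40]
  cs=max(cv2.findContours(z,0,1)[0],key=cv2.contourArea); print(cv2.approxPolyDP(cv2.convexHull(cs),2.5,True)[:,0].tolist())
```

```text
[ 0.57385285 -0.0227686   0.25626247] [-1.79997165e+02 -6.06847428e-03  7.71804450e+01]
to pocket -0.04965952611045039 0.021263160643585306
[ 575    0   65  186 9515] [606.5  91.4]
0 575 639; 10 575 639; 20 576 636; 30 576 626; 40 577 639; 50 577 639; 60 578 639; 70 578 639; 80 579 620; 90 580 639; 100 580 639; 110 581 639; 120 581 633; 130 582 612; 140 582 639; 150 582 639; 160 583 639; 170 583 639; 180 591 638; [ 305  195   41  256 9195] [325.1 329.1]
195 317 333; 205 314 335; 215 313 337; 225 312 338; 235 310 340; 245 309 340; 255 308 342; 265 307 343; 275 306 344; 285 305 345; 295 305 345; 305 305 345; 315 305 345; 325 305 345; 335 306 344; 345 306 344; 355 306 344; 365 306 344; 375 307 344; 385 307 344; 395 307 343; 405 307 344; 415 307 343; 425 307 343; 435 308 343; 445 308 343; 
pred near edge 0.031 -0.006 [300.1 276.1]
pred near edge 0.031 0.006 [343.  276.1]
pred near edge -0.099 -0.006 [312.9 186.7]
pred near edge -0.099 0.006 [334.  186.7]
far top [array([303.4, 448.3]), array([340.7, 448.3])]
side [[329.4, 191.5], [340.1, 206.6], [337.6, 243.0], [327.7, 228.0]]
[[335, 197], [341, 205], [338, 243], [327, 229], [328, 209]]
scene [[327.7, 213.8], [305.6, 212.6], [306.7, 252.8], [327.6, 254.2]]
[[325, 228]]
```

Run:
```python
from h import *
from scipy.optimize import least_squares
I,K,V=load("w11"); tp=np.array([.57385,-.02277,.25626]); y=np.radians(77.18); X=np.array([np.cos(y),np.sin(y),0]);Y=np.array([np.sin(y),-np.cos(y),0])
for c in(315,325,335):
    print(c,[(r,*map(int,I[r,c])) for r in range(278,300,1)][::2], [(r,*map(int,I[r,c])) for r in range(440,458,3)],[(r,*map(int,I[r,c])) for r in range(186,202,2)])
def f(p,nt=288.,nb=193.5,ft=451.):
    P=lambda a,b:proj(K,V,tp+X*(a+p[0])+Y*p[1]+[0,0,b+p[2]])
    A,B,C=P(.03,.031),P(.03,-.099),P(-.03,.031); return np.array([A[1]-nt,B[1]-nb,A[0]-325,B[0]-325.2,C[1]-ft])
for nt in(284,286,288): s=least_squares(f,[0,0,0],args=(nt,),x_scale=1e-3); print(nt,(s.x*1000).round(2),s.fun.round(1))
```

```text
315 [(278, 22, 43, 73), (280, 22, 44, 75), (282, 22, 44, 75), (284, 21, 43, 74), (286, 22, 44, 75), (288, 20, 44, 74), (290, 22, 44, 75), (292, 22, 44, 74), (294, 22, 44, 75), (296, 21, 43, 74), (298, 22, 42, 75)] [(440, 21, 42, 73), (443, 21, 43, 73), (446, 20, 43, 72), (449, 20, 42, 72), (452, 35, 33, 34), (455, 19, 19, 19)] [(186, 98, 88, 84), (188, 97, 87, 83), (190, 99, 88, 85), (192, 99, 88, 84), (194, 96, 86, 83), (196, 56, 63, 77), (198, 32, 47, 69), (200, 20, 38, 65)]
325 [(278, 21, 42, 72), (280, 21, 44, 74), (282, 22, 44, 75), (284, 22, 44, 74), (286, 22, 44, 75), (288, 22, 44, 75), (290, 22, 44, 75), (292, 22, 44, 75), (294, 21, 43, 74), (296, 22, 43, 74), (298, 22, 43, 74)] [(440, 21, 42, 74), (443, 22, 42, 73), (446, 21, 42, 73), (449, 20, 42, 72), (452, 31, 30, 30), (455, 18, 19, 19)] [(186, 109, 98, 92), (188, 110, 99, 93), (190, 110, 99, 94), (192, 110, 99, 93), (194, 100, 92, 91), (196, 19, 38, 66), (198, 19, 39, 65), (200, 20, 39, 66)]
335 [(278, 21, 42, 72), (280, 22, 44, 75), (282, 21, 44, 76), (284, 21, 44, 76), (286, 22, 44, 76), (288, 22, 44, 75), (290, 20, 43, 74), (292, 22, 44, 75), (294, 21, 43, 75), (296, 22, 43, 74), (298, 21, 42, 75)] [(440, 21, 42, 74), (443, 21, 42, 73), (446, 21, 42, 73), (449, 21, 42, 73), (452, 29, 28, 28), (455, 19, 19, 19)] [(186, 104, 93, 88), (188, 104, 93, 88), (190, 104, 93, 88), (192, 104, 93, 88), (194, 99, 91, 87), (196, 37, 48, 69), (198, 36, 48, 69), (200, 26, 43, 68)]
284 [-4.07  0.98 -3.21] [ 0.7 -0.9  0.  -0.1 -0.3]
286 [-4.72  0.97 -3.76] [-0.   0.   0.  -0.1  0. ]
288 [-5.38  0.97 -4.31] [-0.7  0.9  0.  -0.1  0.3]
```

Request:
play_rows --steps '[0.1,-0.07,2,0,0.1,-0.07,4,0,0.1,-0.07,6,0,0.1,-0.07,8,0,0.1,-0.07,9.6,0,0.1,-0.07,9.6,0,0.1,-0.07,9.6,0]'

```text
t: 24.65
tool_pos: [0.5737, -0.0217, 0.1609]
tcp_rot: [180.0, -0.0, 77.2]
contact_force: [-0.1, 0.2, -2.4]
gripper_width: 0.134
finger_force: 42.4
```

Run:
```python
from plant import r, eyes
from h import *
I,K,V=W=snap(eyes,"wrist","w12"); st=r.state(); tp=st["tool_pos"]; print(tp,st["tcp_rot"],st["contact_force"])
y=np.radians(77.2); X=np.array([np.cos(y),np.sin(y),0]);Y=np.array([np.sin(y),-np.cos(y),0]); M=np.array([.57395,-.0233,0])
for a in(.0335,.0315): print("pred pocket end",a,[proj(K,V,M+X*a+Y*s*(a-.024)+[0,0,.05]).round(1) for s in(-1,1)])
print("pred plate bottom", [proj(K,V,tp+X*.03+Y*s*.006+[0,0,-.099]).round(1) for s in(-1,1)])
g=I.sum(2)//3
c=int(proj(K,V,M+X*.03+[0,0,.05])[0]); rr=int(proj(K,V,M+X*.03+[0,0,.05])[1]); print(c,rr)
for q in range(rr-26,rr+40,3): print(q," ".join(f"{int(v):3d}" + ("b" if I[q,x,2]>I[q,x,0]*1.4 else " ") for x,v in zip(range(c-26,c+27,2),g[q,c-26:c+27:2])))
```

```text
[ 0.57379176 -0.02172507  0.16102672] [ 1.79929238e+02 -1.04131119e-02  7.72145809e+01] [ 0.2837127  -0.59464286 -3.53554265]
pred pocket end 0.0335 [array([308.2, 179.3]), array([340.2, 179.4])]
pred pocket end 0.0315 [array([311.6, 182.7]), array([336.8, 182.7])]
pred plate bottom [array([312.8, 186.6]), array([333.9, 186.6])]
324 185
159 245  245  246  245  244  104  111  173  188  195  193  191  189  188  185  181  176  168  153   79   70  103  103  106  106  105  108 
162 245  244  246  245  228  142  177  190  193  193  191  190  187  184  181  178  176  173  167  159  112   93  103  105  107  106  108 
165 245  244  245  245  183  164  184  188  188  189  189  188  186  183  178  174  172  170  168  163  147   82  103  105  106  105  128 
168 245  244  245  240  114  167  182  182  181  182  184  183  182  179  176  174  171  167  164  163  158  107  103  105  106  104  188 
171 244  244  245  234  152  173  176  175  175  174  174  175  176  175  175  173  170  168  164  160  156  134   98  105  106  105  108 
174 244  243  245  245  126  162  174  173  172  169  168  169  16
[... 1595 characters left out ...]
  108 
210 105  105  103  105  103   98   94   84   43b  42b  43b  42b  43b  43b  43b  42b  43b  43b  42b  42b  94  102  103  106  104  104  108 
213 106  105  104  106  103   96   94   75   43b  43b  45b  43b  44b  43b  42b  43b  43b  43b  43b  43b  77  102  102  107  104  105  108 
216 106  104  104  105  103   97   94   74   43b  43b  43b  44b  44b  42b  42b  43b  44b  43b  43b  43b  71  101  103  105  103  105  108 
219 105  105  104  105  103   95   95   50b  43b  43b  43b  43b  43b  43b  43b  43b  42b  42b  43b  43b  53b 102  102  104  103  104  108 
222 105  105  104  105  103   96   94   42b  43b  43b  42b  42b  43b  43b  43b  43b  43b  43b  43b  43b  43b 102  102  105  104  105  107
```

Run:
```python
from plant import r, eyes
from h import *
I,K,V=S=snap(eyes,"scene","s12"); D=snap(eyes,"side","d12")
y=np.radians(77.2); X=np.array([np.cos(y),np.sin(y),0]); M=np.array([.57395,-.0233,0]); tp=np.array([.57379,-.02173,.161])
for z in(.07,.085,.1,.115):
    for n,(I,K,V) in(("scene",S),("side",D)):
        P=[proj(K,V,M+X*a+[0,0,z]) for a in(-.057,-.041,-.03,.03,.041,.057)]
        x0=int(min(p[0] for p in P))-4; x1=int(max(p[0] for p in P))+5
        print(n,z,np.round(P,1).tolist(),x0)
        # sample along the line in the image
        a=np.arange(-.066,.0661,.002); pts=np.array([proj(K,V,M+X*t+[0,0,z]) for t in a],np.float32)
        v=cv2.remap(I,pts[:,0].reshape(1,-1),pts[:,1].reshape(1,-1),1)[0].astype(int)
        print(" ".join(f"{int(t*1000)}:{q[0]},{q[2]}" for t,q in zip(a,v)))
```

```text
scene 0.07 [[298.2, 276.9], [303.6, 277.2], [307.2, 277.5], [327.4, 278.9], [331.1, 279.2], [336.5, 279.6]] 294
-66:131,104 -64:129,105 -62:127,103 -60:126,101 -57:127,97 -55:128,75 -53:129,53 -51:128,41 -49:130,41 -47:131,42 -45:131,43 -43:127,46 -41:125,58 -39:128,85 -37:126,95 -35:114,98 -33:91,94 -31:75,90 -29:64,87 -27:60,86 -25:62,88 -23:61,87 -21:56,82 -19:60,84 -17:62,86 -15:59,84 -13:59,85 -11:59,85 -9:57,85 -7:59,86 -5:61,87 -3:63,89 -1:63,90 0:62,90 2:62,87 4:60,86 6:59,85 8:59,85 10:61,87 12:62,87 14:61,83 16:59,82 18:59,82 20:62,84 22:59,84 24:87,100 26:144,134 28:214,190 30:245,219 32:246,226 34:243,226 36:242,223 38:240,216 40:224,188 42:186,132 44:146,74 46:129,45 48:129,39 50:131,42 52:126,38 54:141,65 56:169,107 58:220,173 60:236,205 62:242,221 64:242,222 66:241,220
side 0.07 [[340.6, 271.8], [338.0, 267.6], [336.2, 264.8], [326.8, 249.8], [325.2, 247.2], [322.8, 243.3]] 318
-66:107,93 -64:107,87 -62:106,75 -60:105,64 -57:104,54 -55:104,44 -53:106,38 -51:106,35 -49:106,34 -47:106,34 -45:107,35 -43:107,35 -41:107,35 -39:106,36 -37:105,35 -35:104,35 -33:99,38 -31:87,4
[... 4403 characters left out ...]
3, 238.9], [325.6, 236.2], [323.2, 232.4]] 319
-66:106,91 -64:104,83 -62:104,72 -60:103,60 -57:103,51 -55:104,43 -53:106,36 -51:107,36 -49:107,36 -47:107,36 -45:107,35 -43:107,35 -41:106,35 -39:94,50 -37:73,68 -35:52,75 -33:39,78 -31:34,79 -29:28,79 -27:28,79 -25:27,79 -23:27,78 -21:27,78 -19:27,77 -17:28,77 -15:27,75 -13:27,75 -11:28,74 -9:27,73 -7:27,74 -5:27,74 -3:28,75 -1:28,77 0:29,78 2:29,79 4:28,78 6:28,78 8:28,78 10:31,80 12:32,80 14:30,79 16:29,79 18:30,79 20:29,79 22:28,78 24:28,78 26:28,78 28:27,77 30:27,76 32:28,75 34:28,75 36:27,74 38:25,73 40:40,67 42:63,61 44:121,62 46:186,68 48:200,67 50:213,69 52:216,68 54:216,67 56:218,73 58:224,84 60:225,95 62:228,106 64:229,111 66:229,112
```

The scene profile shows the plate's bottom about 3.8 mm off the pillars' mid-line (tool −X) and leaning ~2° in its own plane. Correct by +3.5 mm and feel in.

Request:
play_rows --steps '[0.2,-0.02,0,0,0.35,-0.03,0,0,0.35,-0.03,0.4,0,0.35,-0.03,0.8,0,0.35,-0.03,1.2,0,0.35,-0.03,1.6,0,0.35,-0.03,1.6,0]'

```text
t: 25.68
tool_pos: [0.5737, -0.0182, 0.1439]
tcp_rot: [-180.0, -0.0, 77.2]
contact_force: [0.1, 0.3, -3.1]
gripper_width: 0.135
finger_force: 42.4
```

Request:
play_rows --steps '[0,0,0.3,0,0,0,0.6,0,0,0,0.9,0,0,0,0.9,0]'

```text
t: 26.18
tool_pos: [0.5738, -0.0182, 0.135]
tcp_rot: [-180.0, -0.0, 77.2]
contact_force: [-0.0, 0.1, -1.7]
gripper_width: 0.128
finger_force: 42.4
```

Request:
play_rows --steps '[0,0,0.3,0,0,0,0.6,0,0,0,0.8,0,0,0,0.8,0]'

```text
t: 26.68
tool_pos: [0.5738, -0.0182, 0.1271]
tcp_rot: [-180.0, -0.0, 77.2]
contact_force: [0.2, 1.1, -2.6]
gripper_width: 0.129
finger_force: 42.4
```

Request:
play_rows --steps '[0,0,0.2,0,0,0,0.4,0,0,0,0.5,0,0,0,0.5,0]'

```text
t: 27.18
tool_pos: [0.5745, -0.0185, 0.1246]
tcp_rot: [179.8, -0.0, 77.2]
contact_force: [-4.9, -1.0, 21.7]
gripper_width: 0.133
finger_force: 46.1
```

Contact at the expected floor height (21.7 N). Ease off, open.

Request:
play_rows --steps '[0,0,-0.15,0,0,0,-0.15,0,0,0,-0.15,0,0,0,-0.15,0,0,0,-0.15,0]' --fingers 4.5

```text
t: 27.8
tool_pos: [0.5739, -0.0182, 0.1236]
tcp_rot: [-180.0, -0.0, 77.2]
contact_force: [0.6, -0.3, 0.4]
gripper_width: 0.529
finger_force: 0.0
```

Request:
play_rows --steps '[0,0,-3,0,0,0,-6,0,0,0,-10,0,0,0,-15,0,-3,0,-16,0,-6,0,-16,0,-6,0,-16,0,-6,0,-16,0]'

```text
t: 28.8
tool_pos: [0.5606, -0.0764, 0.2836]
tcp_rot: [-180.0, -0.0, 77.2]
contact_force: [0.0, 0.3, -0.1]
gripper_width: 0.529
finger_force: 0.0
```

Run:
```python
from plant import r, eyes
from h import *
W=snap(eyes,"wrist","w14");S=snap(eyes,"scene","s14"); D=snap(eyes,"side","d14"); st=r.state(); print(st["tool_pos"],st["tcp_rot"],st["contact_force"])
y=np.radians(77.2); X=np.array([np.cos(y),np.sin(y),0]);Y=np.array([np.sin(y),-np.cos(y),0]); M=np.array([.57395,-.0233,0])
# scene: vertical extents at several X, and lateral edges at several z on +? face
I,K,V=S
for a in(-.02,0,.02):
    zs=np.arange(.13,.18,.002); p=np.array([proj(K,V,M+X*a+[0,0,z]) for z in zs],np.float32); v=cv2.remap(I,p[:,0].reshape(1,-1),p[:,1].reshape(1,-1),1)[0].astype(int)
    print("top at",a," ".join(f"{int(z*1000+.5)}:{q[0]},{q[2]}" for z,q in zip(zs,v)))
for z in(.07,.1,.13,.145):
    a=np.arange(-.04,.0401,.002); p=np.array([proj(K,V,M+X*t+[0,0,z]) for t in a],np.float32); v=cv2.remap(I,p[:,0].reshape(1,-1),p[:,1].reshape(1,-1),1)[0].astype(int)
    print("z",z," ".join(f"{int(round(t*1000))}:{q[0]},{q[2]}" for t,q in zip(a,v) if abs(t)>.019))
I,K,V=W
m=cv2.inRange(cv2.cvtColor(I,cv2.COLOR_RGB2HSV),(100,110,20),(125,255,255)); n,l,s,c=cv2.connectedComponentsWithStats(m)
for i in range(1,n):
    if s[i,4]>200: print(s[i],c[i].round(1))
for z in(.155,.05): print(z,[proj(K,V,M+X*a+Y*b+[0,0,z]).round(1).tolist() for a in(-.03,.03) for b in(-.006,.006)])
i=1+np.argmax([s[k,4] if abs(c[k][0]-325)<60 else 0 for k in range(1,n)])
for rr in range(s[i,1],s[i,1]+s[i,3],6): q=np.where(l[rr]==i)[0]; print(rr,q.min(),q.max(),[int(v) for v in I[rr,[315,325,335],2]],end="; ")
```

```text
[ 0.56074205 -0.07600882  0.28361198] [-1.79983008e+02 -1.20953822e-02  7.72629510e+01] [ 0.13110257 -0.50554781 -0.45190166]
top at -0.02 130:58,90 132:59,91 134:58,91 136:54,87 138:55,87 140:58,89 142:59,90 144:60,90 146:58,87 148:58,90 150:62,104 152:66,128 154:71,161 156:77,174 158:85,177 160:105,150 162:120,119 164:128,84 166:132,69 168:134,60 170:132,58 172:133,59 174:137,65 176:137,66 178:136,65
top at 0 130:59,86 132:57,85 134:58,87 136:59,89 138:61,89 140:61,89 142:62,89 144:62,88 146:61,89 148:58,93 150:61,111 152:70,144 154:73,163 156:76,175 158:87,171 160:100,155 162:118,123 164:130,96 166:139,72 168:132,60 170:128,54 172:129,56 174:128,58 176:126,59 178:129,62
top at 0.02 130:66,93 132:65,92 134:63,89 136:59,85 138:59,86 140:61,89 142:63,91 144:64,91 146:62,88 148:61,92 150:63,104 152:70,135 154:78,170 156:77,175 158:81,169 160:96,145 162:109,116 164:122,81 166:128,69 168:133,61 170:136,61 172:136,60 174:135,59 176:140,66 178:144,71
z 0.07 -40:121,77 -38:150,116 -36:190,162 -34:235,208 -32:206,188 -30:155,151 -28:89,105 -26:66,94 -24:57,90 -22:62,88 -20:61,87 20:62,89 22
[... 797 characters left out ...]
3    0   67  118 6395] [604.7  59.2]
[ 316   87   20   98 1839] [325.6 134.6]
0.155 [[316.2, 185.8], [335.0, 185.8], [315.6, 86.4], [335.7, 86.4]]
0.05 [[318.6, 162.9], [332.4, 162.9], [318.3, 90.2], [332.8, 90.2]]
87 317 334 [148, 179, 157]; 93 316 334 [143, 198, 140]; 99 316 335 [143, 193, 121]; 105 316 335 [142, 193, 123]; 111 317 335 [145, 194, 123]; 117 317 335 [134, 191, 121]; 123 317 334 [140, 194, 94]; 129 317 335 [139, 190, 121]; 135 317 334 [137, 188, 112]; 141 317 335 [145, 190, 116]; 147 317 335 [110, 187, 114]; 153 317 334 [144, 188, 112]; 159 317 334 [143, 189, 107]; 165 317 334 [135, 189, 106]; 171 317 334 [227, 189, 105]; 177 317 334 [89, 186, 102]; 183 317 334 [88, 179, 81];
```

Plate is home: top at 155 mm, edges vertical, centred. Now the knob.

Run:
```python
from h import *
S=load("s14");D=load("d14");
def knob(A,P):
    u=proj(A[1],A[2],P); b=blobs(A[0],(0,150,70),(7,255,255),4)[1]; return min((x for x in b),key=lambda x:np.hypot(*(np.array(x[1])-u))),u
o=[]
for A in(S,D): k,u=knob(A,(.4905,.1943,.15)); print(k,u); o.append((A[1],A[2],np.array(k[1])))
print(tri(o))
```

```text
([383, 234, 5, 4, 16], [385.25, 235.56]) [385.48708921 236.32313349]
([259, 203, 5, 5, 20], [260.7, 205.1]) [261.27671469 205.09772518]
(array([0.48840809, 0.1939107 , 0.15147153]), [array([-0.,  0.]), array([-0., -0.])])
```

Request:
play_rows --steps '[5,-2.6,0,-5,10,-5.2,0,-10,15,-7.8,0,-16.9,20,-10.4,0,-16.9,24.8,-12.9,0,-16.9,24.8,-12.9,0,-16.9,24.8,-12.9,0,-16.9]' --fingers 4.5 --squeeze 20

```text
t: 29.82
tool_pos: [0.4896, 0.1939, 0.2837]
tcp_rot: [-180.0, 0.0, 94.2]
contact_force: [-0.1, 0.0, 0.0]
gripper_width: 0.53
finger_force: 0.0
```

Request:
play_rows --steps '[0,0,4,0,0,0,8,0,0,0,12,0,0,0,15.6,0,0,0,15.6,0,0,0,15.6,0]'

```text
t: 30.58
tool_pos: [0.4905, 0.1932, 0.1289]
tcp_rot: [179.9, -0.0, 94.1]
contact_force: [-0.3, -0.6, -0.1]
gripper_width: 0.52
finger_force: 0.0
```

Request:
play_rows --steps '[0,0,0,0,0,0,0,0,0,0,0,0,0,0,0,0,0,0,0,0,0,0,0,0]' --fingers 1.2 --squeeze 20

```text
t: 31.32
tool_pos: [0.49, 0.1937, 0.1289]
tcp_rot: [179.9, -0.0, 94.1]
contact_force: [-1.5, -1.5, 6.6]
gripper_width: 0.172
finger_force: 19.4
```

Request:
play_rows --steps '[0.1,0,-1.3,0,0.45,0,-2.95,0,1.1,0,-4.45,0,2.0,0,-5.85,0,3.15,0,-7.05,0,4.45,0,-8.05,0,5.95,0,-8.8,0,7.5,0,-9.3,0,8.85,0,-9.5,0,9.5,0,-9.5,0,9.8,0,-9.5,0,9.8,0,-9.5,0]'

```text
t: 32.83
tool_pos: [0.4826, 0.2923, 0.2229]
tcp_rot: [180.0, -0.0, 94.1]
contact_force: [0.2, -0.4, 6.2]
gripper_width: 0.161
finger_force: 20.5
```

Request:
play_rows --steps '[0.3,0,0,0,0.4,0,0,0,0.4,0,0,0]'

```text
t: 33.2
tool_pos: [0.4824, 0.2953, 0.2227]
tcp_rot: [-180.0, 0.1, 94.1]
contact_force: [0.2, -6.7, 5.3]
gripper_width: 0.166
finger_force: 20.5
```

Run:
```python
from plant import r, eyes
from h import *
S=snap(eyes,"scene","s15");D=snap(eyes,"side","d15"); st=r.state(); print(st["tool_pos"],st["contact_force"])
for A in(S,D):
    u=proj(A[1],A[2],(.4846,.2894,.245)); print(u,[x for x in blobs(A[0],(0,150,60),(7,255,255),3)[1] if np.hypot(*(np.array(x[1])-u))<25])
```

```text
[0.48237266 0.29527491 0.22276468] [ 0.72653392 -7.31720106  6.14087892]
[418.8362859  206.15612353] [([417, 203, 1, 4, 4], [417.0, 204.5])]
[238.50203923 162.04686193] [([237, 160, 4, 6, 21], [238.33, 162.38])]
```

Against the folded stop (−7 N). Release and retreat.

Request:
play_rows --steps '[0,0,0,0,0,0,0,0,0,0,0,0,0,0,0,0]' --fingers 5

```text
t: 33.8
tool_pos: [0.4823, 0.2955, 0.2227]
tcp_rot: [-180.0, -0.0, 94.1]
contact_force: [0.5, -0.1, -0.6]
gripper_width: 0.585
finger_force: 0.0
```

Request:
play_rows --steps '[0,0,-3,0,0,0,-6,0,0,0,-10,0,0,0,-12,0,-5,0,-12,0,-8,0,-12,0,-8,0,-12,0]'

```text
t: 34.67
tool_pos: [0.4882, 0.2142, 0.343]
tcp_rot: [180.0, -0.0, 94.0]
contact_force: [1.3, 0.6, 0.7]
gripper_width: 0.586
finger_force: 0.0
```

Run:
```python
from plant import r, eyes
from h import *
W=snap(eyes,"wrist","w16");S=snap(eyes,"scene","s16");D=snap(eyes,"side","d16"); st=r.state(); print(st["tool_pos"],st["contact_force"],st["t"])
o=[]
for n,A in(("w",W),("s",S),("d",D)):
    u=proj(A[1],A[2],(.4846,.2894,.245)); b=[x for x in blobs(A[0],(0,150,60),(7,255,255),3)[1] if np.hypot(*(np.array(x[1])-u))<25]; print(n,u,b); o+=[(A[1],A[2],np.array(x[1])) for x in b[:1]]
print(tri(o))
for n,A,B in(("s",S,load("s14")),("d",D,load("d14"))):
    d=cv2.absdiff(A[0],B[0]).max(2); p=proj(A[1],A[2],(.574,-.023,.1)).astype(int); print(n,"mould change",(d[p[1]-25:p[1]+25,p[0]-12:p[0]+12]>40).sum())
```

```text
[0.48810073 0.21614972 0.3427937 ] [-0.35915503  0.51195115  0.2603762 ] 34.825
w [326.27651855 102.85833221] [([311, 88, 29, 30, 696], [324.81, 102.38])]
s [418.8362859  206.15612353] [([417, 203, 4, 5, 15], [418.53, 205.13])]
d [238.50203923 162.04686193] [([235, 160, 6, 6, 29], [237.59, 162.28])]
(array([0.48246284, 0.28922898, 0.2464534 ]), [array([-2.6,  0.5]), array([0.1, 0.3]), array([ 0.2, -0.3])])
s mould change 138
d mould change 26
```

```bash
python3 -c "
from plant import r
print(r.hand_in())"
```

```text
the job is handed in; nothing more can be done
None
```

The job is handed in. The blue plate was hung on the levelled peg and released, then lowered upright and fully home in the mould pocket, and the emptied peg is folded back against the post. The clock read 34.8 s of the 72 s allowed; I didn't re-check the rack plates or the loose things at the end.

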